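# Slide the loaded desk tray across the gap

### The arm

A 6-joint arm with a two-finger parallel gripper is mounted at the origin on the work surface. World frame = base frame: x ahead of the robot, y to its left, z up, the work surface at z = 0. Lengths are in m, angles in rad, forces in N, time in s.
With the tool pointing down it reaches from about 0.35 to 0.925 m from the base axis. Payload 6.4 kg.
Tool frame: the origin (TCP) lies midway between the tips of the shut fingers; the grasp point (between the pads) lies 19 mm behind it; z points along the fingers, y is the line along which they close (so a half turn about z gives the same grasp; the last joint's range is limited). The gripper opens to 85 mm and grips with 20 to 120 N. Pads are 22 mm wide; open, the fingers measure 114 mm over their backs; the gripper's body (76 mm by 85 mm) begins 54 mm behind the grasp point. The pads swing forward as they close: fully open they stand 13 mm farther back than shut.
Start: joints at [-1.395, 0.245, 1.558, -0, 1.339, -0.174], TCP at [0.223, -0.611, 0.231] pointing down, gripper open.
Joint ranges: [-3.13, 3.13], [-1.02, 2.26], [0.13, 2.54], [-0.95, 4.09], [0.21, 2.88], [-2.74, 2.74]. Speed limits (rad/s): [2.57, 2.57, 3.14, 3.14, 3.14, 3.14].

### API

Orientations are given as a unit quaternion [x, y, z, w].
In Python, from cell import env gives the robot as it stands.
- The arm moves only by the shell command python3 -m creep 'ROWS' [FORCE]. ROWS is JSON, a list of rows, each a list of 3 entries, a list of its own where there are three numbers: the closure in counts, from 0 (fully open) to 255 (shut), then the shift along the world's x, y, z in cm, then the turn, a rotation vector about the world's x, y, z in degrees. In form: [[hand, [x, y, z], [rx, ry, rz]], ...]. A call has exactly 8 rows; each row shifts and turns the commanded pose from where the row before left it; what a row does not reach is not made up. A row lasts 1/8 s, in which the tool goes at most 62.5 mm and 10.7 degrees, less where a joint would pass 70% of its speed; a pose out of reach is approached as far as the arm can. A call is refused whole if a number of a shift passes 6.25 or a number of a turn 10.7, either way. A call with a gripper value outside its range is refused whole. The fingers move at their own pace and stop on an object; FORCE is the grip in N (left out, the last holds). Time passes only in rows, so rows that do not move let the fingers close, or fill a call up. It gives the time, the measured TCP pose, the force, the opening and the grip force at its end, in the units of the state.
- env.observe(): the state, without advancing time (a new reading comes with each control period).
- env.capture(name): name is "scene" or "top" or "wrist"; returns (picture, depth): 400x640x3 uint8, red, green, blue; 400x640 float32, m along the optical axis (not along the pixel's ray), 0 where there is no reading.
- env.camera_model(name): a dict with "intrinsics" (3x3 intrinsics, pixels), "xyz" and "rotation" of the camera in the world; the wrist camera has in their place "T_tool_cam" (4x4, takes a point from camera to tool coordinates, whose origin is the TCP and whose axes are the flange's). Camera axes: x right, y up, looking along -z (the intrinsics and any distortion apply to the point x, -y, -z); pixel columns grow to the right and rows downward; lengths in m; the calibration is good to about 2 mm. A picture is of the moment at which its call begins: read the wrist's pose just before it. camera_model takes no time and is no camera call.
- env.hand_in(): hands the job in; it is judged then, once.
The state is a dict: "t": time; "joints": joint angles; "joint_vel": joint speeds; "tau": joint torques, N m; "position": TCP position; "ee_rot": TCP orientation; "ft_force": force on the tool from outside, world axes, zero at the start; "wrist_torque": the same for the moment, N m; "finger_gap": finger opening in m; "finger_force": force on a finger pad.
Only numpy, scipy, OpenCV 4.12 (cv2) and the standard library are available. Lean on these libraries where they do the work, as an engineer would, in place of code of your own. Each camera call takes 0.05 s, during which the arm holds its last target. There are 200 camera calls.

### The job

Slide the wooden desk tray, with the heavy glass award standing in its front end, from the riser it is on across the gap onto the other riser; it is front-heavy, so keep it level and in contact all the way: it must neither dip into the gap and jam on the far edge nor be lifted and carried. Then slide it squarely against the end stop there and press its sprung pad fully in with a brief light push (about 8 N, never more than 20); leave the tray resting there, holding the pad in, with the award still standing in the front end of the tray and nothing else disturbed.

Things in the scene. Friction and masses are not known exactly. Their poses are not given: they have to be found in the camera images.
- tray: (All sizes in mm.) Loose open wooden tray, 240 long (its y) x 150 wide (its x), about 0.32 kg; origin: centre of the underside. Front = its -y end; it travels along its -y. Floor 8 thick; side and front walls 6 thick, 34 high from the underside; underside bevelled up over the front 12. Pushed without holding its rear, it tips nose-down into the gap before it reaches the far riser.
- tray_grip (a point): Point on the tray's rear (+y) wall, a hardwood grip bar 18 thick (y, from 102 to 120), 150 wide (x), top 55 above the underside; point in the middle of width and thickness, 10 below the top (45 above the underside); axes as the tray's. Pinch from above across the 18 (100 free inside the tray before it); a pinched tray may still droop some mm at the nose over the gap.
- tray_front (a point): Middle of the outer face of the tray's front wall, 20 above the underside (120 mm along -y from the tray's origin); axes as the tray's. This flat face meets the end stop.
- award: Loose glass block award on a dark wooden base 90 (x) x 50 (y) x 20, 95 high in all, about 0.5 kg, standing in the front half of the tray on its floor; origin: centre of its underside.
- start_riser: Fixed dark wooden desk riser on which the tray starts, 210 (x) x 280 (y), top surface level and 60 above the desk; origin: centre of its underside, at desk height. The far riser lies beyond its -y end.
- far_riser: Fixed dark wooden desk riser like the first, same size and top height (60), beyond an open gap of 100 to 114; turned by up to 0.04 rad and shifted sideways by up to 6 relative to the first. Origin: centre of its underside; the tray comes in over its +y end.
- end_stop: End stop: aluminium bar 196 wide (x), 36 high across the far riser, square to it, with a 150 wide rubber pad in its face sprung 5 in y (0.8 N to 1.6 N), then hard. The bar is clamped anywhere on short steel side tracks and does not yield; the pose does NOT show where: pressed home, the tray's front face is at y = 0 to 30. Origin: end of the track, at the riser's top; +y to the arriving tray.
- mug: Blue mug, 90 high, beyond the risers; bystander, leave alone; origin: centre of its underside.
- pen_cup: Dark metal pen cup, 100 high, beyond the risers; bystander, leave alone; origin: centre of its underside.
- stapler: Stapler, 130 long, 42 high, beyond the risers; bystander, leave alone; origin: centre of its underside.
- eraser: White eraser, 45 x 22 x 13, lying on the desk in the gap between the risers; bystander, leave alone; origin: centre of its underside.
- paperweight: Brass paperweight, 60 across, 34 high, on the desk past the rear end of the start riser; bystander, leave alone; origin: centre of its underside.
- glue_jar: Clear jar with a cap, 75 high, beyond the risers; bystander, leave alone; origin: centre of its underside.
Mind the look-alikes: they are no part of the job. Leave any pink look-alike of the award alone.

How it is judged:
By the outcome, as a careful person would: the job done as asked, in the order asked, and still so for the second after the job is handed in, with the robot touching nothing.
It also fails if it takes over 64 s, if anything falls off the work surface, if the arm or the gripper's body presses on something with over 40 N, if the wrist force passes 120 N, or if a joint passes its speed limit or range.

## Working session

There is one attempt and no reset: what is moved stays moved. The work goes in short steps, Python scripts to look and compute and a shell command to move; the robot and the scene stay as the last step left them, time stands still between calls to the robot, and variables do not carry over. Pictures are saved under pics/ and viewed, at most 10 in all, crops included, and the job is handed in when it is done.

```bash
mkdir -p pics; cat > h.py <<'E'
import numpy as np,cv2
from cell import env
from scipy.spatial.transform import Rotation as R
def cam(n,s=None):
    m=env.camera_model(n);K=np.array(m["intrinsics"])
    if "xyz" in m:
        T=np.eye(4);T[:3,3]=m["xyz"];r=np.array(m["rotation"]);T[:3,:3]=r if r.shape==(3,3) else R.from_quat(r).as_matrix()
    else:
        s=s or env.observe();W=np.eye(4);W[:3,3]=s["position"];W[:3,:3]=R.from_quat(s["ee_rot"]).as_matrix();T=W@np.array(m["T_tool_cam"])
    return K,T,m
def cloud(n):
    s=env.observe();im,d=env.capture(n);K,T,m=cam(n,s)
    v,u=np.mgrid[:400,:640];x=(u-K[0,2])/K[0,0]*d;y=(v-K[1,2])/K[1,1]*d
    P=np.stack([x,-y,-d],-1)@T[:3,:3].T+T[:3,3];P[d==0]=np.nan
    return im,d,P
def save(im,f):cv2.imwrite(f,im[...,::-1])
E
python3 - <<'E'
from h import *
for n in("top","scene"):
    im,d,P=cloud(n);save(im,f"pics/{n}.png");np.savez(f"{n}.npz",im=im,P=P)
    m=cam(n)[2];print({k:np.round(v,3).tolist() if k!='distortion' else v for k,v in m.items() if not isinstance(v,str)})
print(env.observe())
E
```

```text
{'intrinsics': [[438.114, 0.0, 322.308], [0.0, 438.114, 199.71], [0.0, 0.0, 1.0]], 'xyz': [0.443, 0.085, 1.307], 'rotation': [0.04, -0.027, -0.699, 0.713]}
{'intrinsics': [[391.502, 0.0, 314.715], [0.0, 391.502, 202.732], [0.0, 0.0, 1.0]], 'xyz': [0.933, -0.216, 0.811], 'rotation': [0.254, 0.117, 0.414, 0.866]}
{'t': 0.1, 'joints': array([-1.39506683e+00,  2.45760960e-01,  1.55891461e+00,  1.39770849e-05,
        1.33869695e+00, -1.74087545e-01]), 'joint_vel': array([-0.00263012, -0.00241157, -0.00200033, -0.00023412, -0.001044  ,
       -0.00068639]), 'tau': array([ 1.18029977e-03, -4.30674469e+01, -3.27125967e+01, -7.88953048e-05,
        2.85335787e-03, -3.84053109e-06]), 'position': array([ 0.22269785, -0.61011757,  0.23026772]), 'ee_rot': array([ 9.84742353e-01,  1.74016396e-01,  6.06910059e-06, -8.89939584e-04]), 'ft_force': array([ 0.10925683, -0.94715101,  0.46814398]), 'wrist_torque': array([-0.0494711 , -0.02561154,  0.03879706]), 'finger_force': 0.0, 'finger_gap': 0.08527989239530565}
```

View pics/top.png

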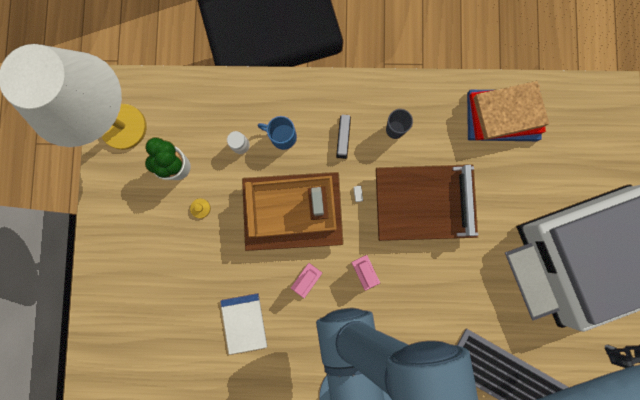

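View pics/scene.png

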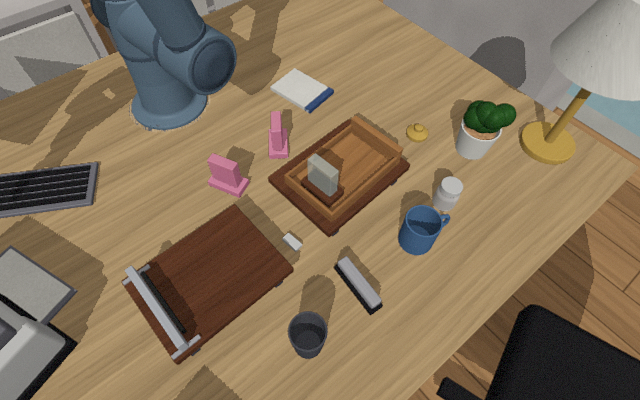

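The top view shows the tray on the start riser (px 243–342, 174–249) with its grip bar at the left end and the award on the right. The far riser is at px 376–477, 165–240, with the end stop at its right end. The eraser is in the gap at (358, 194).

```bash
python3 - <<'E'
from h import *
D=np.load("top.npz");P=D["P"];im=D["im"]
v,u=np.mgrid[:400,:640]
def box(name,u0,u1,v0,v1,z0,z1):
    m=(u>=u0)&(u<=u1)&(v>=v0)&(v<=v1)&(P[...,2]>z0)&(P[...,2]<z1)
    q=P[m];(c,s,a)=cv2.minAreaRect((q[:,:2]*1000).astype(np.float32))
    print(name,m.sum(),"c",np.round(c,1),"size",np.round(s,1),"ang",round(a,2),"zmed",np.round(np.median(q[:,2])*1000,1));return q
box("desk",350,372,210,235,-.02,.02)
box("start",236,350,165,256,.045,.07)
q=box("far",368,482,155,248,.045,.07)
box("traywalls",236,350,165,256,.085,.105)
q=box("grip",236,262,165,256,.106,.125)
box("award",300,335,175,230,.13,.18)
q=box("stop",455,485,155,248,.085,.11)
box("any pad",455,485,155,248,.07,.11)
box("eraser",350,366,180,205,.008,.03)
# sub rows of the stop: y front edge profile
for vv in range(164,242,8):
    r=P[vv,440:485];print(vv,[(round(a*1000),round(b*1000)) for a,b in r[14:36:2,1:]])
E
```

```text
desk 597 c [501.7  -5.9] size [74.8 66.1] ang 0.97 zmed 0.9
start 4324 c [529.2 196.1] size [210.3 280.2] ang 4.64 zmed 64.0
far 6435 c [ 561.8 -186.9] size [210.2 281.2] ang 2.83 zmed 60.7
traywalls 835 c [541.3 191.5] size [151.  229.3] ang 6.26 zmed 93.1
grip 383 c [527.9 306.7] size [149.   19.1] ang 6.21 zmed 115.8
award 273 c [550.8 121.6] size [69.8 26. ] ang 7.1 zmed 163.9
stop 665 c [ 567.5 -292. ] size [192.2  29.8] ang 2.54 zmed 94.6
any pad 795 c [ 566.7 -292.1] size [ 37.2 194.5] ang 89.29 zmed 93.6
eraser 111 c [588.3   4.7] size [42.4 24.1] ang 2.85 zmed 13.7
164 [(-282, 1), (-287, 4), (-296, -7), (-300, 0), (-306, 2), (-312, 2), (-318, 1), (-305, 63), (-312, 59), (-316, 63), (-341, 2)]
172 [(-266, 59), (-272, 57), (-276, 63), (-282, 63), (-287, 63), (-286, 87), (-289, 94), (-295, 94), (-299, 98), (-316, 61), (-342, -1)]
180 [(-266, 57), (-270, 63), (-277, 59), (-276, 83), (-278, 92), (-286, 86), (-289, 93), (-294, 96), (-300, 95), (-316, 61), (-322, 59)]
188 [(-265, 61), (-270, 61), (-276, 63), (-277, 78), (-278, 92), (-284, 91), (-288, 97), (-293, 98), (-300, 94), (-316, 61), (-321, 62)]
196 [(-264, 62), (-270, 61), (-277, 57), (-278, 72), (-279, 88), (-284, 91), (-290, 88), (-293, 98), (-298, 98), (-304, 95), (-323, 55)]
204 [(-264, 62), (-271, 59), (-275, 62), (-280, 64), (-279, 87), (-284, 88), (-291, 86), (-293, 97), (-300, 93), (-303, 99), (-321, 62)]
212 [(-262, 69), (-269, 65), (-276, 59), (-283, 56), (-282, 79), (-284, 90), (-292, 82), (-292, 97), (-299, 93), (-303, 99), (-321, 58)]
220 [(-265, 59), (-270, 61), (-275, 61), (-281, 59), (-283, 74), (-283, 92), (-289, 90), (-293, 94), (-298, 95), (-304, 96), (-321, 59)]
228 [(-263, 65), (-270, 61), (-275, 63), (-281, 61), (-286, 64), (-293, 59), (-294, 72), (-294, 92), (-297, 99), (-302, 100), (-309, 96)]
236 [(-264, 59), (-269, 61), (-275, 60), (-281, 61), (-287, 59), (-292, 61), (-297, 62), (-302, 65), (-309, 60), (-314, 62), (-321, 59)]
```

Measured sizes match the given ones:

| Item | Position (mm) | Yaw (°) |
|---|---|---|
| Grip | (528, 307) | 6.2 |
| Start riser | – | 4.64 |
| Far riser | (562, -187) | 2.83 |

I'm moving above the grip.

```bash
python3 -m creep '[[0,[1.9,5.7,0.3],[0,0,-1.7]],[0,[1.9,5.7,0.3],[0,0,-1.7]],[0,[1.9,5.7,0.3],[0,0,-1.7]],[0,[1.9,5.7,0.3],[0,0,-1.7]],[0,[1.9,5.7,0.3],[0,0,-1.7]],[0,[1.9,5.7,0.3],[0,0,-1.7]],[0,[1.9,5.7,0.3],[0,0,-1.7]],[0,[1.9,5.7,0.3],[0,0,-1.7]]]' 120
python3 -m creep '[[0,[1.9,5.7,0],[0,0,0]],[0,[1.9,5.7,0],[0,0,0]],[0,[1.9,5.7,0],[0,0,0]],[0,[1.9,5.7,0],[0,0,0]],[0,[1.9,5.7,0],[0,0,0]],[0,[1.9,5.7,0],[0,0,0]],[0,[1.9,5.7,0],[0,0,0]],[0,[0,0,0],[0,0,0]]]'
python3 - <<'E'
from h import *
s=env.observe();print(s["position"],R.from_quat(s["ee_rot"]).as_matrix().round(3).tolist(),s["ft_force"],s["t"])
im,d,P=cloud("wrist");save(im,"pics/w1.png");np.savez("w1.npz",im=im,P=P)
E
```

```text
t: 1.1
position: [0.3748, -0.1527, 0.2552]
ee_rot: [0.998, 0.055, 0.0, 0.0]
ft_force: [0.6, -1.5, 0.9]
finger_gap: 0.085
finger_force: 0.0
t: 2.1
position: [0.5076, 0.2473, 0.2541]
ee_rot: [0.998, 0.059, -0.001, 0.0]
ft_force: [-0.4, 0.1, 0.6]
finger_gap: 0.0853
finger_force: 0.0
[0.50757251 0.24733883 0.25411137] [[0.993, 0.117, -0.002], [0.117, -0.993, -0.0], [-0.002, -0.0, -1.0]] [-0.36659438  0.10489319  0.64319362] 2.1
```

View pics/w1.png

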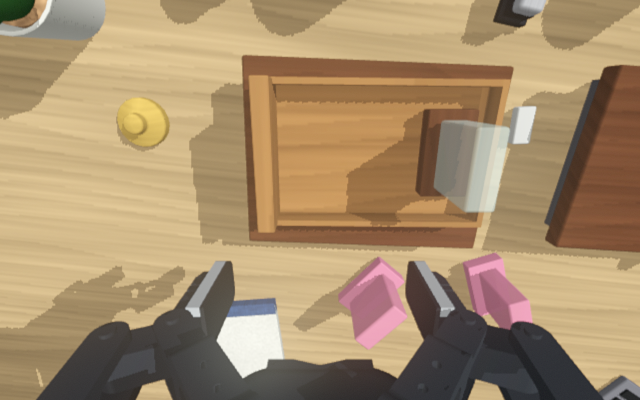

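The wrist view shows the grip bar at px u 250–275, v 75–232, with the award at (470,165).

```bash
python3 - <<'E'
from h import *
D=np.load("w1.npz");P=D["P"]
v,u=np.mgrid[:400,:640]
def box(name,u0,u1,v0,v1,z0,z1):
    m=(u>=u0)&(u<=u1)&(v>=v0)&(v<=v1)&(P[...,2]>z0)&(P[...,2]<z1)
    q=P[m];(c,s,a)=cv2.minAreaRect((q[:,:2]*1000).astype(np.float32))
    print(name,m.sum(),"c",np.round(c,1),"size",np.round(s,1),"ang",round(a,2),"zmed",np.round(np.median(q[:,2])*1000,1))
box("grip",235,290,60,245,.105,.13)
box("walls",235,520,60,245,.085,.103)
box("start",235,520,50,255,.052,.064)
E
```

```text
grip 3213 c [528.3 303.8] size [149.   18.4] ang 6.05 zmed 115.4
walls 6378 c [540.1 184.5] size [150.7 223.2] ang 6.06 zmed 93.8
start 9776 c [528.3 193.2] size [210.  279.8] ang 4.58 zmed 60.6
```

```bash
python3 -m creep '[[0,[1.0,2.8,0],[0,0,-0.6]],[0,[1.07,2.85,0],[0,0,0]],[0,[0,0,-4],[0,0,0]],[0,[0,0,-4],[0,0,0]],[0,[0,0,-4],[0,0,0]],[0,[0,0,-2.5],[0,0,0]],[0,[0,0,-1.5],[0,0,0]],[0,[0,0,0],[0,0,0]]]'
python3 - <<'E'
from h import *
s=env.observe();print(s["position"],R.from_quat(s["ee_rot"]).as_matrix().round(4).tolist())
E
```

```text
t: 3.15
position: [0.528, 0.2999, 0.0946]
ee_rot: [0.999, 0.05, -0.001, 0.0]
ft_force: [-0.2, 0.9, 0.8]
finger_gap: 0.0857
finger_force: 0.0
[0.52797564 0.29989907 0.09459049] [[0.9949, 0.1008, -0.0017], [0.1008, -0.9949, -0.0007], [-0.0018, 0.0005, -1.0]]
```

```bash
python3 -m creep '[[0,[0.03,0.4,-0.5],[0,0,0.3]],[0,[0,0,-0.5],[0,0,0]],[60,[0,0,0],[0,0,0]],[120,[0,0,0],[0,0,0]],[160,[0,0,0],[0,0,0]],[200,[0,0,0],[0,0,0]],[255,[0,0,0],[0,0,0]],[255,[0,0,0],[0,0,0]]]' 60
python3 - <<'E'
from h import *
s=env.observe();print(s["position"],R.from_quat(s["ee_rot"]).as_matrix().round(4).tolist(),s["wrist_torque"])
E
```

```text
t: 4.15
position: [0.5289, 0.3047, 0.0856]
ee_rot: [0.999, 0.054, 0.0, 0.0]
ft_force: [-0.9, -1.8, 1.8]
finger_gap: 0.0169
finger_force: 60.0
[0.5289202  0.30471577 0.08559496] [[0.9943, 0.1069, 0.0002], [0.1069, -0.9943, -0.0002], [0.0002, 0.0002, -1.0]] [-0.27811397  0.13796356 -0.00481022]
```

```bash
python3 -m creep '[[255,[0,0,0],[0,0,0]],[255,[0.04,-0.5,0],[0,0,0]],[255,[0.08,-1,0],[0,0,-0.1]],[255,[0.1,-1.3,0],[0,0,-0.2]],[255,[0.1,-1.3,0],[0,0,-0.2]],[255,[0.1,-1.3,0],[0,0,-0.2]],[255,[0.08,-1,0],[0,0,-0.1]],[255,[0.04,-0.5,0],[0,0,0]]]' 110
cat > lv.py <<'E'
from h import *
import sys
s=env.observe();print("pos",s["position"].round(4),"f",s["ft_force"].round(2),"tq",s["wrist_torque"].round(2),"t",s["t"])
r=R.from_quat(s["ee_rot"]).as_matrix();print("tool yaw",np.degrees(np.arctan2(r[1,0],r[0,0])).round(2),"zaxis",r[:,2].round(4))
im,d,P=cloud("wrist");save(im,sys.argv[1])
z=P[...,2]
yaw=np.arctan2(r[1,0],r[0,0]);c=s["position"][:2]
dx=P[...,0]-c[0];dy=P[...,1]-c[1]
lx=np.cos(yaw)*dx+np.sin(yaw)*dy;ly=-np.sin(yaw)*dx+np.cos(yaw)*dy
# side wall tops, local to grip
for sx in(-1,1):
    m=(abs(abs(lx)-.0715)<.003)&(np.sign(lx)==sx)&(ly<-.03)&(ly>-.225)&(z>.08)&(z<.108)
    if m.sum()>50:
        k=np.polyfit(ly[m],z[m],1);print("side",sx,m.sum(),"z@rear %.1f z@nose %.1f"%(np.polyval(k,-.02)*1e3,np.polyval(k,-.228)*1e3))
m=(abs(lx)<.085)&(ly<-.19)&(ly>-.25)&(z>.082)&(z<.106);
if m.sum():print("front wall pts",m.sum(),"ly med %.1f min %.1f z %.1f"%(np.median(ly[m])*1e3,ly[m].min()*1e3,np.median(z[m])*1e3))
m=(z>.125)&(z<.18)&(ly<-.1)&(ly>-.3)&(abs(lx)<.09)
if m.sum():print("award l",np.round([np.median(lx[m])*1e3,np.median(ly[m])*1e3,z[m].max()*1e3],1))
m=(z>.05)&(z<.068)&(ly<-.235)&(abs(lx)<.05)
if m.sum():print("far edge ly max (pctl)",np.percentile(ly[m],99)*1e3, "y",np.percentile(P[...,1][m],99)*1e3)
E
python3 lv.py pics/s1.png
```

```text
t: 5.15
position: [0.5344, 0.2368, 0.0857]
ee_rot: [0.999, 0.046, 0.001, -0.001]
ft_force: [-0.4, 6.1, 2.7]
finger_gap: 0.0162
finger_force: 108.2
pos [0.5344 0.2368 0.0857] f [-0.43  6.11  2.69] tq [ 0.67  0.12 -0.03] t 5.15
tool yaw 5.33 zaxis [ 0.0011  0.0027 -1.    ]
side -1 3119 z@rear 91.7 z@nose 87.1
side 1 3774 z@rear 93.6 z@nose 92.6
front wall pts 111 ly med -192.5 min -199.7 z 85.0
```

```bash
cat >> lv.py <<'E'
m=(abs(lx)<.055)&(ly<-.03)&(ly>-.13)&(z>.055)&(z<.08)
for _ in range(3):
    A=np.c_[lx[m],ly[m],np.ones(m.sum())];k=np.linalg.lstsq(A,z[m],rcond=None)[0]
    m&=abs(lx*k[0]+ly*k[1]+k[2]-z)<.003
print("floor",m.sum(),"slope_x %.4f slope_y %.4f z0 %.1f  nose(rel) %.1f"%(k[0],k[1],k[2]*1e3,-k[1]*231))
E
python3 lv.py pics/s1.png | tail -1
python3 -m creep '[[255,[0.04,-0.5,0],[0,0,0]],[255,[0.07,-0.8,0],[0,0,-0.1]],[255,[0.07,-0.8,0],[0,0,-0.1]],[255,[0.07,-0.8,0],[0,0,-0.1]],[255,[0.04,-0.6,0],[0,0,-0.1]],[255,[0.03,-0.4,0],[0,0,0]],[255,[0,0,0],[0,0,0]],[255,[0,0,0],[0,0,0]]]'
python3 lv.py pics/s2.png
```

```text
floor 26827 slope_x -0.0003 slope_y -0.0008 z0 68.5  nose(rel) 0.2
t: 6.25
position: [0.5377, 0.1976, 0.0857]
ee_rot: [0.999, 0.043, 0.001, -0.001]
ft_force: [0.8, 4.9, 4.6]
finger_gap: 0.016
finger_force: 108.4
pos [0.5377 0.1976 0.0857] f [0.75 4.92 4.59] tq [ 0.74  0.05 -0.04] t 6.25
tool yaw 4.94 zaxis [ 0.0011  0.0013 -1.    ]
side -1 3125 z@rear 91.7 z@nose 87.1
side 1 3763 z@rear 93.6 z@nose 92.5
front wall pts 118 ly med -192.8 min -199.7 z 85.2
floor 26824 slope_x -0.0001 slope_y -0.0007 z0 68.5  nose(rel) 0.2
```

View pics/s2.png

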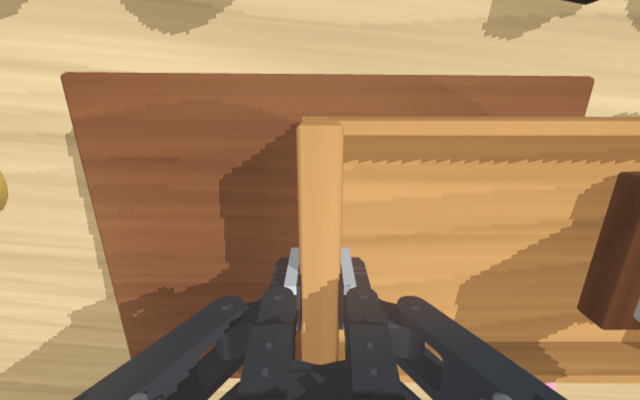

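The view shows the tray level in the grip with the bar at u 300–342. The nose is about 16 mm short of the far edge, so I'll add a slight nose-up pitch and keep going.

```bash
python3 -m creep '[[255,[0.02,-0.2,0],[-0.15,0,0]],[255,[0.02,-0.3,0],[-0.15,0,0]],[255,[0.03,-0.4,0],[0,0,0]],[255,[0.02,-0.3,0],[0,0,0]],[255,[0,0,0],[0,0,0]],[255,[0,0,0],[0,0,0]],[255,[0,0,0],[0,0,0]],[255,[0,0,0],[0,0,0]]]'
python3 lv.py pics/s3.png
```

```text
t: 7.3
position: [0.5385, 0.1858, 0.0857]
ee_rot: [0.999, 0.043, 0.0, 0.002]
ft_force: [-0.2, 5.4, 5.1]
finger_gap: 0.0163
finger_force: 108.4
pos [0.5385 0.1858 0.0857] f [-0.2   5.45  5.06] tq [1.13 0.19 0.02] t 7.3
tool yaw 4.92 zaxis [ 7.0e-04 -3.2e-03 -1.0e+00]
side -1 3141 z@rear 91.6 z@nose 87.2
side 1 3785 z@rear 93.7 z@nose 92.4
front wall pts 133 ly med -193.3 min -200.9 z 85.6
floor 26700 slope_x 0.0000 slope_y -0.0007 z0 68.5  nose(rel) 0.2
```

```bash
python3 -m creep '[[255,[0.02,-0.2,0],[-0.1,0,0]],[255,[0.03,-0.4,0],[-0.1,0,0]],[255,[0.03,-0.4,0],[0,0,-0.1]],[255,[0.03,-0.4,0],[0,0,-0.1]],[255,[0.02,-0.3,0],[0,0,0]],[255,[0,0,0],[0,0,0]],[255,[0,0,0],[0,0,0]],[255,[0,0,0],[0,0,0]]]'
python3 lv.py pics/s4.png; python3 - <<'E'
from h import *
im,d,P=cloud("scene");save(cv2.resize(im[100:320,120:420],None,fx=2.5,fy=2.5),"pics/s4s.png")
E
```

```text
t: 8.35
position: [0.5399, 0.1689, 0.0858]
ee_rot: [0.999, 0.041, 0.0, 0.003]
ft_force: [-1.1, 5.5, 4.6]
finger_gap: 0.0162
finger_force: 108.3
pos [0.5399 0.1689 0.0858] f [-1.14  5.49  4.62] tq [ 1.5   0.05 -0.01] t 8.35
tool yaw 4.7 zaxis [ 8.0e-04 -6.1e-03 -1.0e+00]
side -1 3146 z@rear 91.4 z@nose 87.3
side 1 3779 z@rear 93.7 z@nose 92.7
front wall pts 151 ly med -193.3 min -200.0 z 85.8
floor 26597 slope_x -0.0001 slope_y -0.0007 z0 68.5  nose(rel) 0.2
```

View pics/s4s.png

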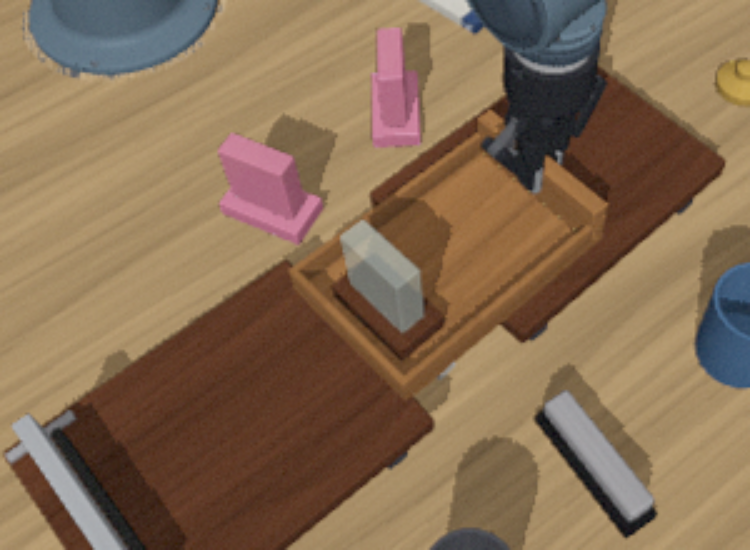

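The crop shows the nose front edge, (295,265) to (405,390), level and just over the far riser's edge. The award is standing, so I continue.

```bash
python3 -m creep '[[255,[0.04,-0.5,0],[0,0,-0.1]],[255,[0.05,-0.7,0],[0,0,-0.1]],[255,[0.05,-0.7,0],[0.1,0,-0.1]],[255,[0.05,-0.7,0],[0.1,0,-0.1]],[255,[0.05,-0.7,0],[0.1,0,-0.1]],[255,[0.03,-0.4,0],[0.1,0,-0.1]],[255,[0.0,0,0],[0,0,0]],[255,[0,0,0],[0,0,0]]]'
python3 lv.py pics/s5.png
```

```text
t: 9.45
position: [0.5426, 0.1313, 0.0857]
ee_rot: [0.999, 0.036, 0.0, 0.0]
ft_force: [-0.4, 4.1, 5.0]
finger_gap: 0.0162
finger_force: 108.6
pos [0.5426 0.1313 0.0857] f [-0.45  4.09  4.97] tq [ 0.86  0.13 -0.02] t 9.45
tool yaw 4.14 zaxis [ 7.e-04 -9.e-04 -1.e+00]
side -1 3174 z@rear 91.5 z@nose 87.3
side 1 3799 z@rear 93.7 z@nose 92.5
front wall pts 128 ly med -193.4 min -199.5 z 85.2
floor 26756 slope_x -0.0002 slope_y -0.0008 z0 68.5  nose(rel) 0.2
```

```bash
python3 -m creep '[[255,[0.04,-0.6,0],[0,0,0]],[255,[0.08,-1.2,0],[0,0,-0.2]],[255,[0.1,-1.5,0],[0,0,-0.2]],[255,[0.1,-1.5,0],[0,0,-0.2]],[255,[0.1,-1.5,0],[0,0,-0.2]],[255,[0.08,-1.2,0],[0,0,-0.1]],[255,[0.06,-0.8,0],[0,0,-0.1]],[255,[0.02,-0.3,0],[0,0,0]]]'
python3 lv.py pics/s6.png
```

```text
t: 10.5
position: [0.5482, 0.0456, 0.0857]
ee_rot: [1.0, 0.027, 0.0, -0.0]
ft_force: [-0.5, 8.9, 6.4]
finger_gap: 0.0167
finger_force: 108.8
pos [0.5482 0.0456 0.0857] f [-0.51  8.93  6.35] tq [1.22 0.05 0.03] t 10.5
tool yaw 3.11 zaxis [ 2.e-04  4.e-04 -1.e+00]
side -1 3150 z@rear 91.6 z@nose 87.2
side 1 3808 z@rear 93.7 z@nose 92.4
front wall pts 114 ly med -193.2 min -200.1 z 85.0
floor 26788 slope_x -0.0004 slope_y -0.0006 z0 68.6  nose(rel) 0.1
```

```bash
python3 -m creep '[[255,[0.04,-0.6,0],[0,0,-0.1]],[255,[0.08,-1.2,0],[0,0,-0.1]],[255,[0.1,-1.4,0],[0,0,0]],[255,[0.1,-1.4,0],[0,0,0]],[255,[0.07,-1.0,0],[0,0,0]],[255,[0.04,-0.6,0],[0,0,0]],[255,[0.0,0,0],[0,0,0]],[255,[0,0,0],[0,0,0]]]'
python3 lv.py pics/s7.png
python3 - <<'E'
from h import *
im,d,P=cloud("top");save(cv2.resize(im[140:270,330:500],None,fx=4.5,fy=4.5),"pics/s7t.png")
np.savez("top7.npz",P=P,im=im)
E
```

```text
t: 11.55
position: [0.5525, -0.017, 0.0857]
ee_rot: [1.0, 0.026, -0.0, 0.001]
ft_force: [-0.9, 3.0, 6.5]
finger_gap: 0.0165
finger_force: 108.7
pos [ 0.5525 -0.017   0.0857] f [-0.92  3.02  6.45] tq [ 0.79  0.   -0.07] t 11.55
tool yaw 2.93 zaxis [ 0.     -0.0013 -1.    ]
side -1 3130 z@rear 91.7 z@nose 87.1
side 1 3786 z@rear 93.5 z@nose 92.8
front wall pts 131 ly med -193.0 min -199.5 z 85.5
floor 26701 slope_x -0.0004 slope_y -0.0006 z0 68.5  nose(rel) 0.1
```

View pics/s7t.png

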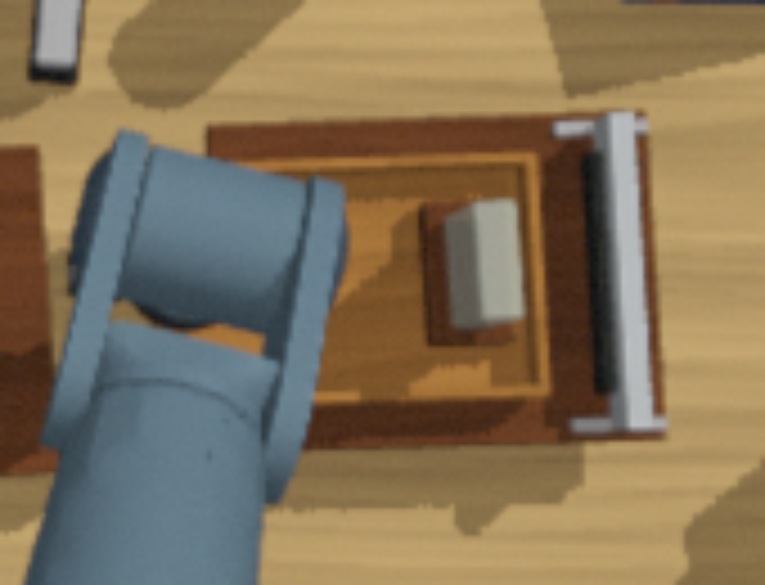

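The top crop shows the tray front at u ≈ 540, nearly parallel to the black pad at u ≈ 590–610. I'll measure the gap and the angles.

```bash
python3 - <<'E'
from h import *
P=np.load("top7.npz")["P"];im=np.load("top7.npz")["im"].astype(int)
v,u=np.mgrid[:400,:640]
def box(n,m):
    q=P[m];(c,s,a)=cv2.minAreaRect((q[:,:2]*1000).astype(np.float32))
    a=a if s[0]>s[1] else a-90
    a=(a+45)%90-45
    print(n,m.sum(),np.round(c,1),np.round(s,1),"ang",round(a,2),"ymin/max",q[:,1].min().round(4),q[:,1].max().round(4));return q
z=P[...,2];b=(v>160)&(v<245)
f=b&(u>430)&(u<454)&(z>.086)&(z<.1)&(P[...,1]<-.22)
q=box("front",f&(P[...,1]<-.235))
bar=b&(u>455)&(u<482)&(z>.085)&(z<.1)&(im.sum(-1)>300)
box("bar",bar)
pad=b&(u>455)&(u<482)&(z>.075)&(z<.1)&(im.sum(-1)<200)
box("pad",pad)
w=b&(z>.086)&(z<.1)&(u>400)&(u<454);box("walls",w)
fr=b&(z>.052)&(z<.066)&(u>374)&(u<482)
box("far",fr)
# line fits: per-row min y of front wall, max y of pad
def edge(m,fn):
    r=[(P[i][m[i]][:,0].mean(),fn(P[i][m[i]][:,1])) for i in range(160,245) if m[i].sum()>1]
    r=np.array(r);k=np.polyfit(r[:,0],r[:,1],1);g=abs(np.polyval(k,r[:,0])-r[:,1])<.003;k=np.polyfit(r[g,0],r[g,1],1)
    print("ang",np.degrees(np.arctan(k[0])).round(2),"y@.566",np.polyval(k,.566).round(4),g.sum())
edge(f,np.min);edge(pad,np.max);edge(bar,np.max);edge(bar,np.min)
E
```

```text
front 169 [ 563.4 -240.1] [147.2  13.8] ang 1.53 ymin/max -0.249 -0.2352
bar 439 [ 567.7 -297.1] [192.1  18.9] ang 1.92 ymin/max -0.3091 -0.2849
pad 224 [ 567.6 -282.1] [148.3   8.8] ang 2.63 ymin/max -0.2892 -0.2746
walls 594 [ 561.1 -177.1] [150.5 140. ] ang 1.53 ymin/max -0.249 -0.1081
far 2392 [ 562.  -187.2] [210.4 279.9] ang 3.02 ymin/max -0.3297 -0.0428
ang 2.71 y@.566 -0.2438 54
ang 2.86 y@.566 -0.2788 53
ang 2.8 y@.566 -0.2902 70
ang 2.68 y@.566 -0.3041 68
```

```bash
python3 -m creep '[[255,[0.03,-0.4,0],[0,0,-0.05]],[255,[0.04,-0.7,0],[0,0,-0.05]],[255,[0.04,-0.7,0],[0,0,0]],[255,[0.03,-0.5,0],[0,0,0]],[255,[0.01,-0.2,0],[0,0,0]],[255,[0.0,-0.1,0],[0,0,0]],[255,[0.0,-0.1,0],[0,0,0]],[255,[0,-0.1,0],[0,0,0]]]'
python3 -m creep '[[255,[0,-0.1,0],[0,0,0]],[255,[0,-0.1,0],[0,0,0]],[255,[0,-0.1,0],[0,0,0]],[255,[0,-0.1,0],[0,0,0]],[255,[0,0,0],[0,0,0]],[255,[0,0,0],[0,0,0]],[255,[0,0,0],[0,0,0]],[255,[0,0,0],[0,0,0]]]'
python3 lv.py pics/s8.png|head -2
python3 - <<'E'
from h import *
im,d,P=cloud("top");np.savez("top8.npz",P=P,im=im)
z=P[...,2];v,u=np.mgrid[:400,:640];b=(v>172)&(v<232)
im=im.astype(int)
for i in (180,190,200,210,220):print(i,[(round(P[i,j,1]*1e3),round(z[i,j]*1e3),im[i,j].sum()) for j in range(450,478,2)])
E
```

```text
t: 12.65
position: [0.554, -0.0438, 0.0857]
ee_rot: [1.0, 0.025, -0.0, -0.0]
ft_force: [0.1, 9.3, 7.6]
finger_gap: 0.0162
finger_force: 108.9
t: 13.65
position: [0.554, -0.0479, 0.0858]
ee_rot: [1.0, 0.025, 0.0, -0.0]
ft_force: [-0.3, 8.3, 7.9]
finger_gap: 0.0164
finger_force: 108.9
pos [ 0.554  -0.0479  0.0858] f [-0.32  8.33  7.92] tq [1.28 0.   0.01] t 13.65
tool yaw 2.85 zaxis [-0.e+00  4.e-04 -1.e+00]
180 [(-252, 67, np.int64(222)), (-257, 70, np.int64(229)), (-263, 69, np.int64(247)), (-267, 74, np.int64(187)), (-268, 90, np.int64(269)), (-272, 95, np.int64(319)), (-279, 89, np.int64(99)), (-285, 89, np.int64(239)), (-288, 97, np.int64(468)), (-293, 99, np.int64(553)), (-298, 100, np.int64(543)), (-317, 58, np.int64(245)), (-322, 61, np.int64(324)), (-347, 0, np.int64(436))]
190 [(-226, 161, np.int64(474)), (-231, 163, np.int64(470)), (-236, 163, np.int64(490)), (-241, 163, np.int64(450)), (-269, 85, np.int64(206)), (-272, 94, np.int64(339)), (-278, 92, np.int64(101)), (-284, 90, np.int64(181)), (-289, 93, np.int64(394)), (-293, 98, np.int64(557)), (-298, 98, np.int64(556)), (-
[... 535 characters left out ...]
63, np.int64(350)), (-242, 161, np.int64(358)), (-271, 75, np.int64(203)), (-272, 92, np.int64(280)), (-277, 95, np.int64(256)), (-283, 92, np.int64(109)), (-291, 84, np.int64(259)), (-294, 92, np.int64(511)), (-298, 97, np.int64(555)), (-304, 95, np.int64(544)), (-320, 63, np.int64(233)), (-327, 58, np.int64(309))]
220 [(-251, 67, np.int64(261)), (-255, 72, np.int64(255)), (-263, 66, np.int64(255)), (-268, 66, np.int64(257)), (-273, 70, np.int64(199)), (-272, 91, np.int64(214)), (-278, 91, np.int64(311)), (-283, 93, np.int64(107)), (-289, 89, np.int64(179)), (-293, 95, np.int64(410)), (-298, 97, np.int64(553)), (-303, 97, np.int64(550)), (-322, 57, np.int64(303)), (-327, 59, np.int64(244))]
```

```bash
python3 -m creep '[[255,[0,-0.1,0.02],[0,0,0]],[255,[0,-0.1,0],[0,0,0]],[255,[0,0,0],[0,0,0]],[255,[0,0,0],[0,0,0]],[255,[0,0,0],[0,0,0]],[255,[0,0,0],[0,0,0]],[255,[0,0,0],[0,0,0]],[255,[0,0,0],[0,0,0]]]'
python3 -m creep '[[255,[0,-0.1,0.0],[0,0,0]],[255,[0,-0.1,0],[0,0,0]],[255,[0,0,0],[0,0,0]],[255,[0,0,0],[0,0,0]],[255,[0,0,0],[0,0,0]],[255,[0,0,0],[0,0,0]],[255,[0,0,0],[0,0,0]],[255,[0,0,0],[0,0,0]]]'
python3 lv.py pics/s9.png
```

```text
t: 14.75
position: [0.5539, -0.05, 0.0857]
ee_rot: [1.0, 0.025, -0.0, -0.0]
ft_force: [-0.3, 6.7, 5.9]
finger_gap: 0.016
finger_force: 108.7
t: 15.75
position: [0.5539, -0.0518, 0.0857]
ee_rot: [1.0, 0.025, -0.0, -0.0]
ft_force: [0.1, 9.2, 5.7]
finger_gap: 0.0162
finger_force: 108.7
pos [ 0.5539 -0.0518  0.0857] f [0.09 9.23 5.69] tq [ 1.31 -0.04 -0.  ] t 15.75
tool yaw 2.86 zaxis [-3.e-04  6.e-04 -1.e+00]
side -1 3136 z@rear 91.4 z@nose 87.3
side 1 3822 z@rear 93.7 z@nose 92.8
front wall pts 121 ly med -193.1 min -199.1 z 84.9
floor 26806 slope_x -0.0002 slope_y -0.0006 z0 68.5  nose(rel) 0.1
```

```bash
python3 -m creep '[[255,[0,-0.1,0.02],[0,0,0]],[255,[0,-0.1,0],[0,0,0]],[255,[0,0,0],[0,0,0]],[255,[0,0,0],[0,0,0]],[255,[0,0,0],[0,0,0]],[255,[0,0,0],[0,0,0]],[255,[0,0,0],[0,0,0]],[255,[0,0,0],[0,0,0]]]'
python3 - <<'E'
from h import *
print(env.observe()["position"].round(5),env.observe()["ft_force"])
im,d,P=cloud("top");save(cv2.resize(im[155:250,415:485],None,fx=6,fy=6,interpolation=2),"pics/s10t.png")
E
```

```text
t: 16.8
position: [0.5538, -0.0538, 0.0857]
ee_rot: [1.0, 0.025, -0.0, -0.0]
ft_force: [0.4, 8.2, 5.2]
finger_gap: 0.0161
finger_force: 108.6
[ 0.5538  -0.05377  0.08573] [0.43870926 8.17008229 5.1727298 ]
```

View pics/s10t.png

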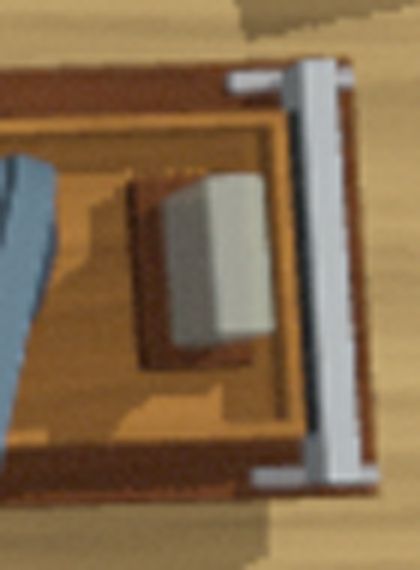

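The tray front is at or touching the pad, with about 10 px (≈4–5 mm) of black pad still showing. I'll continue in small steps.

```bash
for i in 1 ; do python3 -m creep '[[255,[0,-0.05,0.01],[0,0,0]],[255,[0,-0.05,0],[0,0,0]],[255,[0,0,0],[0,0,0]],[255,[0,0,0],[0,0,0]],[255,[0,0,0],[0,0,0]],[255,[0,0,0],[0,0,0]],[255,[0,0,0],[0,0,0]],[255,[0,0,0],[0,0,0]]]'|grep -E "pos|ft"; done
python3 -m creep '[[255,[0,-0.05,0.01],[0,0,0]],[255,[0,-0.05,0],[0,0,0]],[255,[0,0,0],[0,0,0]],[255,[0,0,0],[0,0,0]],[255,[0,0,0],[0,0,0]],[255,[0,0,0],[0,0,0]],[255,[0,0,0],[0,0,0]],[255,[0,0,0],[0,0,0]]]'|grep -E "pos|ft"
python3 -c "
from cell import env
s=env.observe();print(s['position'].round(5),s['ft_force'].round(2))"
```

```text
position: [0.5537, -0.0547, 0.0857]
ft_force: [0.4, 8.0, 4.7]
position: [0.5537, -0.0557, 0.0857]
ft_force: [0.8, 8.2, 5.0]
[ 0.55368 -0.0557   0.08571] [0.78 8.21 5.03]
```

```bash
python3 -m creep '[[255,[0,-0.05,0],[0,0,0]],[255,[0,-0.05,0],[0,0,0]],[255,[0,0,0],[0,0,0]],[255,[0,0,0],[0,0,0]],[255,[0,0,0],[0,0,0]],[255,[0,0,0],[0,0,0]],[255,[0,0,0],[0,0,0]],[255,[0,0,0],[0,0,0]]]'|grep -E "pos|ft"
python3 -c "
from cell import env
s=env.observe();print(s['position'].round(5),s['ft_force'].round(2))"
python3 -m creep '[[255,[0,-0.03,0],[0,0,0]],[255,[0,-0.03,0],[0,0,0]],[255,[0,0,0],[0,0,0]],[255,[0,0,0],[0,0,0]],[255,[0,0,0],[0,0,0]],[255,[0,0,0],[0,0,0]],[255,[0,0,0],[0,0,0]],[255,[0,0,0],[0,0,0]]]'|grep -E "pos|ft"
python3 -c "
from cell import env
s=env.observe();print(s['position'].round(5),s['ft_force'].round(2),s['t'])"
```

```text
position: [0.5537, -0.056, 0.0857]
ft_force: [0.4, 11.9, 5.1]
[ 0.55368 -0.05599  0.08571] [ 0.39 11.89  5.06]
position: [0.5537, -0.056, 0.0857]
ft_force: [1.1, 13.6, 5.7]
[ 0.55366 -0.05603  0.0857 ] [ 1.09 13.62  5.72] 20.85
```

```bash
python3 -m creep '[[255,[0,-0.03,0],[0,0,0]],[255,[0,0,0],[0,0,0]],[255,[0,0,0],[0,0,0]],[255,[0,0,0],[0,0,0]],[255,[0,0,0],[0,0,0]],[255,[0,0,0],[0,0,0]],[255,[0,0,0],[0,0,0]],[255,[0,0,0],[0,0,0]]]'|grep -E "pos|ft"
python3 lv.py pics/s11.png | head -2
python3 - <<'E'
from h import *
im,d,P=cloud("top");np.savez("top11.npz",P=P,im=im);save(cv2.resize(im[155:250,415:485],None,fx=6,fy=6,interpolation=2),"pics/s11t.png")
E
```

```text
position: [0.5537, -0.0561, 0.0857]
ft_force: [1.1, 15.1, 5.3]
pos [ 0.5537 -0.0561  0.0857] f [ 1.09 15.1   5.32] tq [ 2.07 -0.23  0.09] t 21.85
tool yaw 2.87 zaxis [-7.0e-04  3.3e-03 -1.0e+00]
```

View pics/s11t.png

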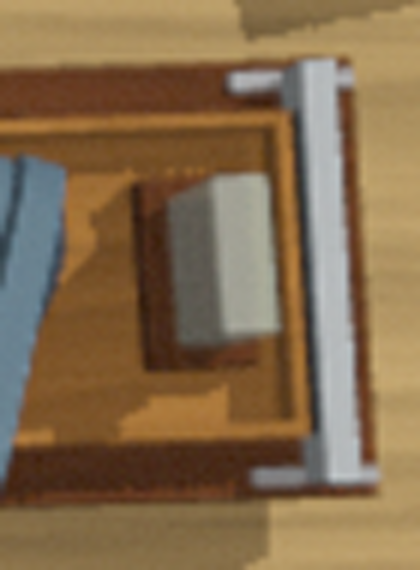

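The pad is nearly hidden and evenly so. The total force is 15 N, of which about 7 N is friction, so the stop sees about 8 N. The yaw moment is about zero, so it is square. I'll ease off and release.

```bash
python3 -m creep '[[255,[0,0.05,0],[0,0,0]],[255,[0,0.05,0],[0,0,0]],[255,[0,0.04,0],[0,0,0]],[255,[0,0,0],[0,0,0]],[255,[0,0,0],[0,0,0]],[255,[0,0,0],[0,0,0]],[255,[0,0,0],[0,0,0]],[255,[0,0,0],[0,0,0]]]' 40
python3 -c "
from cell import env
s=env.observe();print(s['position'].round(5),s['ft_force'].round(2),s['t'])"
```

```text
t: 22.95
position: [0.5537, -0.0561, 0.0857]
ee_rot: [1.0, 0.025, -0.0, -0.0]
ft_force: [1.4, 8.6, 5.1]
finger_gap: 0.0164
finger_force: 108.5
[ 0.5537  -0.05606  0.08573] [1.45 8.59 5.07] 22.95
```

```bash
python3 -m creep '[[255,[0,0.04,0],[0,0,0]],[255,[0,0.03,0],[0,0,0]],[255,[0,0,0],[0,0,0]],[200,[0,0,0],[0,0,0]],[150,[0,0,0],[0,0,0]],[110,[0,0,0],[0,0,0]],[60,[0,0,0],[0,0,0]],[0,[0,0,0],[0,0,0]]]'
python3 -m creep '[[0,[0,0,0],[0,0,0]],[0,[0,0,0],[0,0,0]],[0,[0,0,0],[0,0,0]],[0,[0,0,1],[0,0,0]],[0,[0,0,2],[0,0,0]],[0,[0,0,4],[0,0,0]],[0,[0,0,4],[0,0,0]],[0,[0,0,4],[0,0,0]]]'
python3 -m creep '[[0,[-2,4,2],[0,0,0]],[0,[-2,4,0],[0,0,0]],[0,[-2,4,0],[0,0,0]],[0,[-2,4,0],[0,0,0]],[0,[-2,4,0],[0,0,0]],[0,[0,0,0],[0,0,0]],[0,[0,0,0],[0,0,0]],[0,[0,0,0],[0,0,0]]]'
python3 - <<'E'
from h import *
im,d,P=cloud("top");save(cv2.resize(im[140:260,340:500],None,fx=5,fy=5,interpolation=2),"pics/fin.png");np.savez("fin.npz",P=P,im=im)
z=P[...,2];im=im.astype(int);Q=np.load("top11.npz")
v,u=np.mgrid[:400,:640];b=(v>160)&(v<245)
def edge(P,m,fn):
    r=np.array([(P[i][m[i]][:,0].mean(),fn(P[i][m[i]][:,1])) for i in range(160,245) if m[i].sum()>1])
    k=np.polyfit(r[:,0],r[:,1],1);g=abs(np.polyval(k,r[:,0])-r[:,1])<.003;k=np.polyfit(r[g,0],r[g,1],1)
    print("ang",np.degrees(np.arctan(k[0])).round(2),"y@.566",np.polyval(k,.566).round(4),g.sum())
for A in(Q["P"],P):
    I=Q["im"].astype(int) if A is not P else im
    orange=(I[...,0]-I[...,2]>60)
    edge(A,b&orange&(u>440)&(u<472)&(A[...,2]>.085)&(A[...,2]<.1),np.min)
    edge(A,b&(u>455)&(u<485)&(A[...,2]>.085)&(I.sum(-1)>350)&~orange&(A[...,1]<-.28),np.max)
E
```

```text
t: 23.95
position: [0.5538, -0.0571, 0.0858]
ee_rot: [1.0, 0.025, -0.0, 0.001]
ft_force: [0.7, -0.4, 0.0]
finger_gap: 0.0813
finger_force: 0.0
t: 24.95
position: [0.5538, -0.0569, 0.238]
ee_rot: [1.0, 0.025, 0.0, 0.001]
ft_force: [-0.1, 0.5, 0.7]
finger_gap: 0.0852
finger_force: 0.0
t: 25.95
position: [0.4544, 0.1422, 0.2561]
ee_rot: [1.0, 0.024, 0.0, 0.001]
ft_force: [0.5, 0.3, 0.5]
finger_gap: 0.0857
finger_force: 0.0
ang 2.5 y@.566 -0.283 54
ang 2.93 y@.566 -0.2908 69
ang 2.68 y@.566 -0.283 50
ang 2.96 y@.566 -0.2908 70
```

View pics/fin.png

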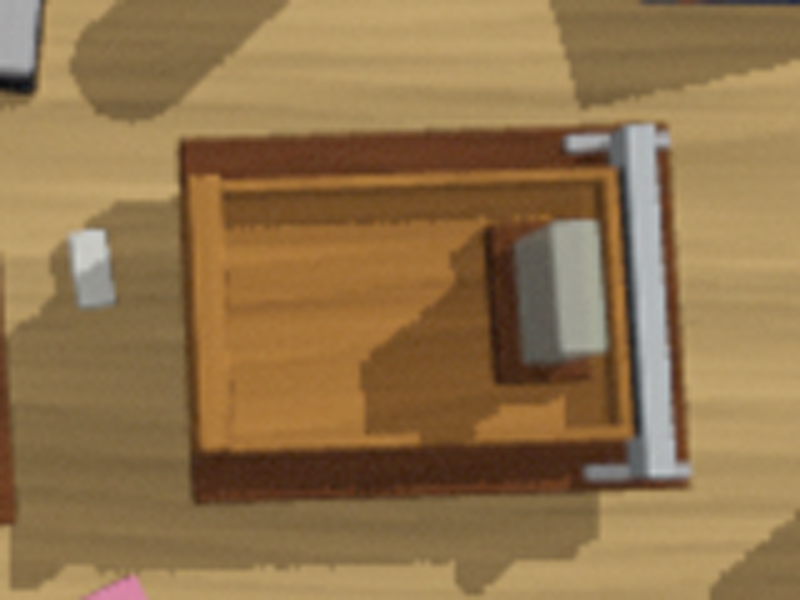

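The tray has not moved since the press. Its front face is at y = -283 mm, which is the free pad face (-278.8 mm) plus about the full 5 mm of travel. It sits square, with the award standing and the eraser undisturbed.

```bash
python3 -c "
from cell import env
print(env.hand_in())"
```

```text
the job is handed in; nothing more can be done
None
```

I slid the tray level across the gap and set it square against the end stop; the pad reads as pressed fully in (about 8 N, estimated) and held, the award is still standing in the front end, and I handed the job in at about 26 s.

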